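Free the dial gauge's pointer and log the reading

ROBOT

A 7-joint arm with a two-finger parallel gripper is mounted at the origin on a cart in front of the work surface, level with it; the furniture and walls round the work are solid. World frame = base frame: x ahead of the robot, y to its left, z up, the work surface at z = 0. Lengths are in m, angles in rad, forces in N, time in s.
With the tool pointing down it reaches from about 0.4 to 0.875 m from the base axis. Payload 19.3 kg.
Tool frame: the origin (TCP) lies at the very end of the fingers, on their centre line; the grasp point (between the pads) lies 19 mm behind it; x points along the fingers, y is the direction in which the jaws open and shut, and the axes are right-handed (so a half turn about x gives the same grasp; the last joint's range is limited). The gripper opens to 85 mm and grips with 20 to 120 N. Pads are 22 mm wide; open, the fingers measure 114 mm over their backs; the gripper's body (76 mm by 85 mm) begins 54 mm behind the grasp point. The pads swing forward as they close: fully open they stand 13 mm farther back than shut.
Start: joints at [-1.268, 0.521, -0.036, 1.599, 0.021, 1.021, -0.113], TCP at [0.228, 0.582, 0.231] pointing down, gripper open.
Joint ranges: [-2.91, 2.91], [-0.3, 2.13], [-1.5, 1.42], [0.17, 2.43], [-1.26, 4.41], [0.16, 1.93], [-2.52, 2.52]. Speed limits (rad/s): [1.89, 1.89, 2.39, 2.39, 3.01, 3.01, 3.01].

INTERFACE

Orientations are given as [roll, pitch, yaw] about the fixed x, y, z axes, in that order (R = Rz(yaw) Ry(pitch) Rx(roll)).
In Python, from workcell import bot, grab_frame, job_done gives the robot as it stands.
- The arm moves only by the shell command python3 -m pendant 'ROWS' [OPENING] [FORCE]. ROWS is JSON, a list of rows, each a list of 4 numbers: the shift along the tool's x, y, z in mm, then the turn about the tool's x in degrees. A call has 1 to 12 rows; each row shifts and turns the commanded pose from where the row before left it, along the tool's axes as they then stand; what a row does not reach is not made up. A row lasts 1/8 s, in which the tool goes at most 62.5 mm and 10.7 degrees, less where a joint would pass 70% of its speed; a pose out of reach is approached as far as the arm can. A call is refused whole if a number of a shift passes 62.5 or a number of a turn 10.7, either way. A call with a gripper value outside its range is refused whole. OPENING is the opening, from -1 (shut) to 1 (fully open), set as the call begins (- or left out, the last holds). The fingers move at their own pace and stop on an object; FORCE is the grip in N (left out, the last holds). Time passes only in rows, so rows that do not move let the fingers close. It gives the time, the measured TCP pose, the force and the opening at its end, in the units of the state.
- bot.observe(): the state, without advancing time (a new reading comes with each control period).
- grab_frame(name): name is "scene" or "side" or "wrist"; returns a dict with "img" (384x512x3 uint8, red, green, blue), "fovy" (degrees; the focal length in pixels is half the picture's height over the tangent of half this angle, whatever the lens; pixels are square), "cx", "cy" (the principal point, pixels), "k1" (the pictures are not rectified: a ray, as slopes to the right and down, at radius r is drawn at 1 + k1 r^2 times it, then the intrinsics apply), "R" (3x3) and "t" (3): a world point X has camera coordinates R X + t. Camera axes: x right, y down, z forward; pixel columns grow to the right and rows downward; lengths in m; the calibration is good to about 2 mm. A picture is of the moment at which its call begins. There is no depth.
- job_done(): hands the job in, once; it reports no verdict.
The state is a dict: "clock": time; "qpos": joint angles; "qd": joint speeds; "joint_efforts": joint torques, N m; "position": TCP position; "tool_rot": TCP orientation; "force": force on the tool from outside, world axes, zero at the start; "moment": the same for the moment, N m; "grip_width": finger opening in m.
Only numpy, scipy, OpenCV 4.12 (cv2) and the standard library are available. Lean on these libraries where they do the work, as an engineer would, in place of code of your own. Each camera call takes 0.05 s, during which the arm holds its last target.

TASK

Touch the glass of the round white-faced dial gauge lightly with the fingertips, as one does to free a sticking pointer, then press the green button on the grey logger box all the way down to record the reading, and let it come up again. Do not touch the black digital gauge, do not press the red button, and leave every other thing on the bench where it is; nothing is to be gripped, lifted or pushed out of its place.

Things in the scene. Friction and masses are not known exactly. Their poses are not given: they have to be found in the camera images.
- glass_centre (a point): centre of the top of the dial gauge's clear round cover glass, 37 mm above the worktop. The loose dial gauge (0.4 kg) lies on its back, white face up: a round dark case 66 mm across and 29 mm high, with a brass hexagon and stem reaching to 58 mm from this point along its -x. The flat cover is 54 mm across, set in a black rubber ring on the face; z points up. It moves with the cover. A light touch is a contact force below 20 N
- dial_glass (a joint): how far the cover glass is pushed down on its soft seal, in m: 0 at rest, at most 0.005, where it meets the case; it takes about 0.7 N to start and 9 N to go fully down, and it springs back. Any touch counts, it need not be pushed down
- digital_face (a point): centre of the top of the digital gauge, 30 mm above the worktop, not to be touched. It lies on its back face up: a round black case 82 mm across and 30 mm high, with a metal stem reaching to 73 mm from this point along its -x. Loose, 0.42 kg
- logger: grey logger box, fixed to the worktop, 85 x 150 mm (x, y) and 32 mm high, origin at the centre of its underside. A dark screen lies along its +x edge; two push buttons stand near its -x edge, the green one 34 mm to +y of its middle line and the red one 34 mm to -y. z points up
- record_button_top (a point): centre of the top of the green push button on the logger, 28 mm across; it moves with the button, straight down
- record_button (a joint): travel of the green button in m: 0 up, 0.006 fully down; a spring returns it, and holding it fully down takes about 4 N
- clear_button_top (a point): centre of the top of the red push button on the logger, 28 mm across, not to be pressed
- clear_button (a joint): travel of the red button in m: 0 up, 0.006 fully down
- screwdriver: screwdriver with a green handle, 190 mm long along its y, up to 29 mm high, lying on the worktop; bystander, origin on its underside
- tape: blue roll of thread tape lying flat, 56 mm across, 13 mm high; bystander, origin under its centre
- brass_mass: brass-coloured cylindrical calibration mass with a knob on top, 30 mm across, 46 mm high; bystander, origin under its centre
- cap_nut: ribbed brass cap nut, 30 mm across, 22 mm high; bystander, origin under its centre
- caliper: steel caliper with a dark display, 200 mm long along its y, 62 mm wide, 14 mm high, lying flat; bystander, origin on its underside

How it is judged:
By the outcome, as a careful person would: the job done as asked, in the order asked, and still so for the second after the job is handed in, with the robot touching nothing.
It also fails if it takes over 40 s, if anything falls off the work surface, if the arm or the gripper's body presses on something with over 40 N, if the wrist force passes 120 N, or if a joint passes its speed limit or range.

## Working session

There is one attempt and no reset: what is moved stays moved. The work goes in short steps, Python scripts to look and compute and a shell command to move; the robot and the scene stay as the last step left them, time stands still between calls to the robot, and variables do not carry over. Pictures are saved under pics/ and viewed, and the job is handed in when it is done.

```bash
mkdir -p pics; ls; python3 - <<'E'
from workcell import bot, grab_frame
import cv2
for n in ["scene","side","wrist"]:
    f=grab_frame(n); cv2.imwrite(f"pics/{n}0.png",f["img"][:,:,::-1])
    print(n,f["fovy"],f["cx"],f["cy"],f["k1"],f["t"],f["R"].tolist() if hasattr(f["R"],'tolist') else f["R"])
s=bot.observe();print(s)
E
```

```text
pics
scene 43.78546508559728 244.3630403775326 193.5725944492619 0.0431009584256201 [-0.39528085  0.25802642  1.14988547] [[0.7139325419719242, -0.7000759636055, 0.01392733626137675], [-0.4210497747309543, -0.4451061501777053, -0.7903148753965061], [0.5594795909705014, 0.5583674061545969, -0.6125425920143577]]
side 57.90137894612969 255.23966412593825 188.2508488615954 0.03575416016138886 [-0.49442737  0.11890232  0.9130572 ] [[0.9552479604339896, -0.2957136138119207, -0.0074022086567288896], [-0.11064720618991851, -0.3339941576731598, -0.9360582772469683], [0.2743328814580365, 0.8949867938950221, -0.35176712311476777]]
wrist 66.68616073572551 257.695871495281 188.52055338935165 -0.05129289110436194 [-0.62514896 -0.03537106  0.37885207] [[0.36493437588731376, 0.9310329809683789, -0.0006997462913746162], [0.8970412021058526, -0.35140928400652044, 0.26800857605403816], [0.24927892614544328, -0.09843324368911174, -0.9634162721879969]]
{'clock': 0.15, 'qpos': array([-1.26819731,  0.52186677, -0.03632373,  1.59983466,  0.02120014,
        1.02109893, -0.11277228]), 'qd': array([-2.06591357e-04, -2.04429215e-03, -1.15824541e-05, -2.98676174e-04,
       -4.49300328e-04,  6.79610635e-04, -3.54268210e-04]), 'joint_efforts': array([ 2.94351266e-03, -9.27385712e+01,  1.98081873e+00, -3.70051718e+01,
        1.79242931e-02,  6.46896297e-03, -6.72547662e-05]), 'position': array([0.22758304, 0.58184215, 0.23087961]), 'tool_rot': array([-1.50283442,  1.56997351, -1.87562194]), 'force': array([-0.36279846,  0.00512876, -1.51508876]), 'moment': array([-0.02061578,  0.02755181,  0.05533487]), 'grip_width': 0.08548629226903834}
```

View pics/scene0.png

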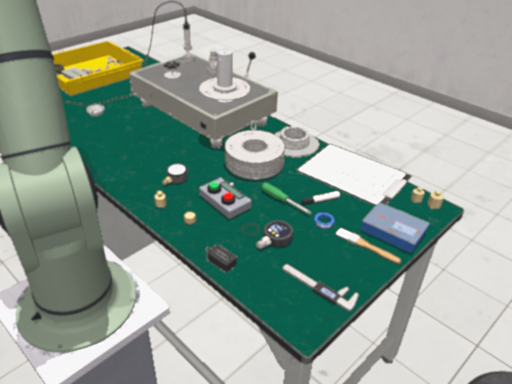

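View pics/side0.png

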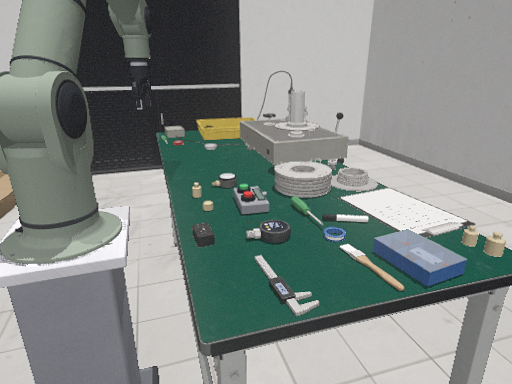

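View pics/wrist0.png

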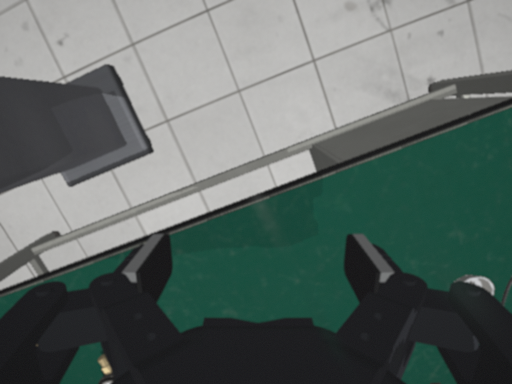

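The scene view shows the white dial at about (177,173), the green button at (214,186), the red one at (228,198) and the digital gauge at (278,233). In the side view the dial is at (227,178) and the green button at (243,188). I'll zoom in on both views and triangulate.

```bash
cat > h.py <<'E'
import numpy as np, cv2
from scipy.optimize import least_squares
def K(f):
    fl=192/np.tan(np.radians(f["fovy"])/2); return fl
def proj(f,X):
    c=np.array(f["R"])@np.array(X)+np.array(f["t"]); s=c[:2]/c[2]; s=s*(1+f["k1"]*(s@s)); return K(f)*s+[f["cx"],f["cy"]]
def plane(f,uv,z):
    g=lambda p: proj(f,[p[0],p[1],z])-uv
    return least_squares(g,[0.6,0.1]).x
def tri(fs,uvs):
    r=least_squares(lambda X:np.concatenate([proj(f,X)-u for f,u in zip(fs,uvs)]),[.6,.1,.03]); return r.x,r.fun
E
python3 - <<'E'
import cv2
a=cv2.imread('pics/scene0.png')[155:225,145:265]; b=cv2.imread('pics/side0.png')[160:230,180:280]
cv2.imwrite('pics/c1.png',cv2.resize(a,None,fx=6,fy=6,interpolation=cv2.INTER_CUBIC))
cv2.imwrite('pics/c2.png',cv2.resize(b,None,fx=7,fy=7,interpolation=cv2.INTER_CUBIC))
E
```

```text
(no output)
```

View pics/c1.png

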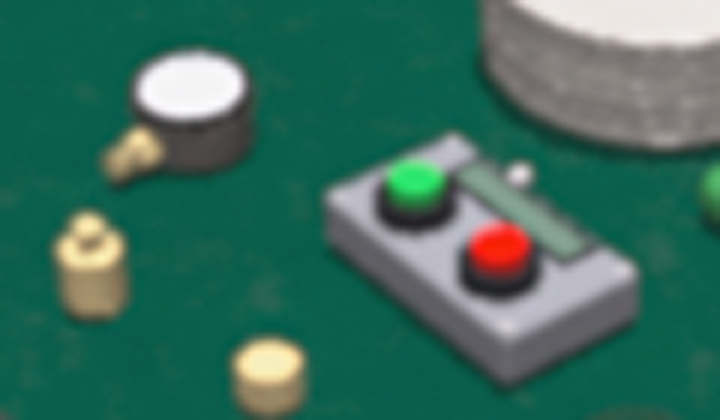

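View pics/c2.png

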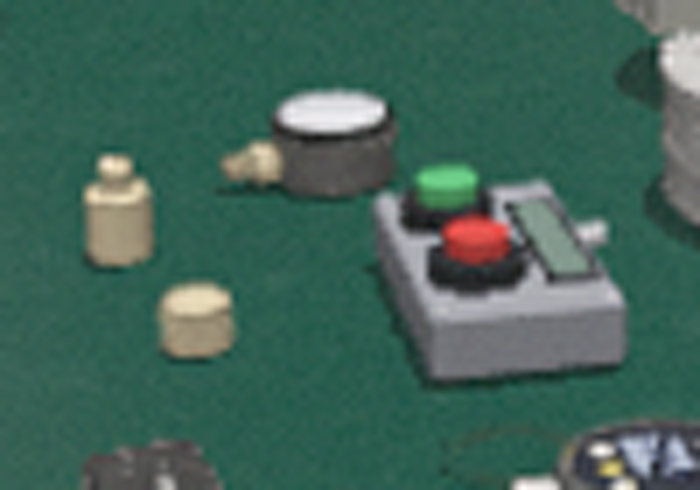

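```bash
python3 - <<'E'
from h import *; from workcell import grab_frame
fs=[grab_frame("scene"),grab_frame("side")]
import pickle; pickle.dump(fs,open('fs.pkl','wb'))
s=lambda x,y:np.array([145+(x+.5)/6-.5,155+(y+.5)/6-.5]); d=lambda x,y:np.array([180+(x+.5)/7-.5,160+(y+.5)/7-.5])
for n,a,b,z in [("dial",s(191,88),d(333,112),.037),("green",s(415,181),d(446,180),None),("red",s(500,243),d(477,232),None),("mass",s(90,225),d(115,160),.046),("capnut",s(268,360),d(197,300),.022)]:
    X,e=tri(fs,[a,b]); print(n,X.round(4),e.round(2), plane(fs[0],a,z or X[2]).round(4),plane(fs[1],b,z or X[2]).round(4))
for n,a,z in [("boxL",s(326,197),.032),("boxfar",s(455,135),.032),("boxR",s(638,270),.032),("boxnear",s(510,337),.032),("stem tip",s(115,165),.012)]: print(n,plane(fs[0],a,z).round(4))
E
```

```text
dial [0.4861 0.2434 0.0306] [ 0.14 -0.28 -0.23  0.27] [0.4795 0.2349] [0.4835 0.2273]
green [0.5023 0.0804 0.0483] [ 0.13 -0.25 -0.19  0.22] [0.5012 0.0797] [0.5035 0.0822]
red [0.4979 0.013  0.0488] [ 0.07 -0.14 -0.11  0.12] [0.4973 0.0126] [0.4985 0.0138]
mass [0.3645 0.1671 0.0443] [ 0.07 -0.15 -0.12  0.15] [0.3627 0.1648] [0.3645 0.1637]
capnut [0.3821 0.053  0.0165] [ 0.04 -0.09 -0.07  0.08] [0.3779 0.0475] [0.3805 0.0405]
boxL [0.4735 0.1172]
boxfar [0.5575 0.1122]
boxR [ 0.5467 -0.0343]
boxnear [ 0.4655 -0.0285]
stem tip [0.4274 0.2357]
```

```bash
cat >> h.py <<'E'
from scipy.spatial.transform import Rotation as Ro
def go(target):
    from workcell import bot
    s=bot.observe(); R=Ro.from_euler('xyz',s["tool_rot"]).as_matrix()
    d=R.T@(np.array(target)-s["position"])*1000
    print("t",s["clock"],"pos",s["position"].round(4),"F",np.round(s["force"],2),"w",round(s["grip_width"],4)); print("delta tool mm",d.round(1)); print(R.round(3).tolist())
E
python3 -c "
from h import *; go([.481,.232,.15])"
```

```text
t 0.25 pos [0.2276 0.5819 0.231 ] F [-1.01 -0.58  0.02] w 0.0856
delta tool mm [  81.2 -233.5  363.4]
[[-0.0, 0.364, 0.931], [-0.001, 0.931, -0.364], [-1.0, -0.001, 0.0]]
```

```bash
python3 -m pendant '[[0,-12,18,0],[6,-23,36,0],[6,-23,36,0],[6,-23,36,0],[6,-23,36,0],[6,-23,36,0],[6,-23,36,0],[6,-23,36,0],[6,-23,36,0],[6,-22,36,0],[0,-15,20,0],[0,0,0,0]]' -1 20; python3 - <<'E'
from h import *; go([.481,.232,.08])
from workcell import grab_frame
for n in ["wrist","scene"]:
    f=grab_frame(n); cv2.imwrite(f"pics/{n}1.png",f["img"][:,:,::-1])
    import pickle; pickle.dump(f,open(n+'1.pkl','wb'))
E
```

```text
clock: 1.75
position: [0.4808, 0.2303, 0.1773]
tool_rot: [-0.926, 1.57, -1.303]
force: [-0.5, 0.1, -1.0]
grip_width: 0.0002
t 1.75 pos [0.4808 0.2303 0.1773] F [-0.52  0.1  -1.01] w 0.0002
delta tool mm [97.3  1.7 -0.5]
[[0.0, 0.368, 0.93], [-0.001, 0.93, -0.368], [-1.0, -0.001, 0.001]]
```

View pics/wrist1.png

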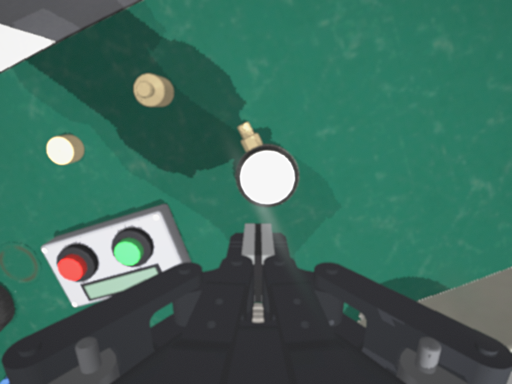

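View pics/scene1.png

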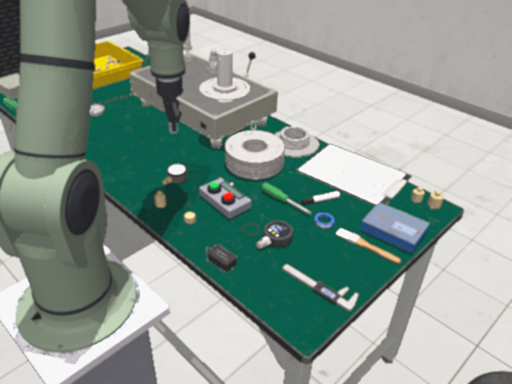

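The wrist view shows the dial glass at about (267,177), the green button top at (127,251) and the red one at (71,268). I'll work these out on their known height planes.

```bash
python3 - <<'E'
from h import *; import pickle
f=pickle.load(open('wrist1.pkl','rb'))
im=f["img"].astype(int)
r,g,b=im[...,0],im[...,1],im[...,2]
def cen(m,x0,x1,y0,y1):
    k=np.zeros_like(m);k[y0:y1,x0:x1]=m[y0:y1,x0:x1]; ys,xs=np.nonzero(k); return np.array([(xs.min()+xs.max())/2,(ys.min()+ys.max())/2]),np.array([xs.mean(),ys.mean()]),len(xs),(xs.min(),xs.max(),ys.min(),ys.max())
for n,m,w,zs in [("dial",(r>200)&(g>200)&(b>200),(225,310,140,212),[.037]),("green",(g>150)&(r<110),(105,160,225,275),[.044,.048,.052]),("red",(r>180)&(g<90),(50,100,240,290),[.048])]:
    c=cen(m,*w); print(n,c, [plane(f,c[1],z).round(4) for z in zs])
fs=pickle.load(open('fs.pkl','rb'))
for n,uvs in [("dial",((176.4,169.25),(227.1,175.6),cen((r>200)&(g>200)&(b>200),225,310,140,212)[1]))]:
    print(tri(fs+[f],uvs))
E
```

```text
dial (array([267., 177.]), array([266.86742259, 176.90100305]), 2293, (np.int64(240), np.int64(294), np.int64(151), np.int64(203))) [array([0.4843, 0.2394])]
green (array([126.5, 253. ]), array([129.51136364, 249.81818182]), 88, (np.int64(113), np.int64(140), np.int64(241), np.int64(265))) [array([0.5029, 0.0762]), array([0.5017, 0.0788]), array([0.5005, 0.0813])]
red (array([ 70.5, 268.5]), array([ 73.74226804, 265.29896907]), 97, (np.int64(58), np.int64(83), np.int64(257), np.int64(280))) [array([0.496 , 0.0121])]
(array([0.48511663, 0.23928604, 0.03284401]), array([ 0.65539057, -0.19987422, -0.22540133,  0.01786608,  0.03701889,
       -0.15418272]))
```

```bash
python3 -m pendant '[[25,5,0,0],[30,5,0,0],[30,0,0,0],[25,0,0,0],[8,0,0,0],[0,0,0,0],[0,0,0,0]]'; python3 - <<'E'
from h import *; go([.485,.239,.037])
from workcell import grab_frame
for n in ["wrist","side"]:
    f=grab_frame(n); im=f["img"][:,:,::-1]
    im=im[140:220,190:290] if n=="side" else im
    cv2.imwrite(f"pics/{n}2.png",cv2.resize(im,None,fx=6,fy=6) if n=="side" else im)
E
```

```text
clock: 2.72
position: [0.4839, 0.2429, 0.0603]
tool_rot: [0.937, 1.569, 0.565]
force: [0.4, 0.2, -0.4]
grip_width: 0.0002
t 2.725 pos [0.4839 0.2429 0.0603] F [ 0.42  0.21 -0.44] w 0.0002
delta tool mm [23.3 -3.3  2.4]
[[0.001, 0.364, 0.931], [0.001, 0.931, -0.364], [-1.0, 0.001, 0.001]]
```

View pics/wrist2.png

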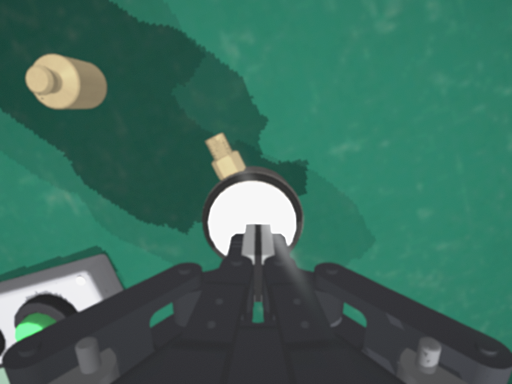

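View pics/side2.png

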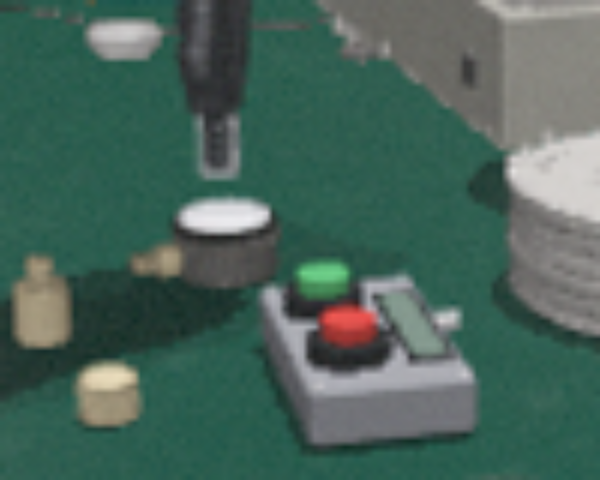

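The closed tips hang just above the white face, centred to within a few mm. I'll shift by the small offset, then come down slowly while watching the force.

```bash
python3 -m pendant '[[5,-4,3,0],[5,0,0,0],[4,0,0,0],[2,0,0,0],[1,0,0,0],[0,0,0,0]]'; python3 -m pendant '[[2,0,0,0],[0,0,0,0]]';python3 -m pendant '[[2,0,0,0],[0,0,0,0]]'
```

```text
clock: 3.58
position: [0.4849, 0.2377, 0.0423]
tool_rot: [-1.463, 1.571, -1.836]
force: [-1.0, -0.2, 0.6]
grip_width: 0.0001
clock: 3.82
position: [0.4848, 0.2377, 0.0402]
tool_rot: [-2.297, 1.571, -2.67]
force: [0.1, 0.5, 0.2]
grip_width: 0.0004
clock: 4.08
position: [0.4848, 0.2377, 0.0381]
tool_rot: [-2.176, 1.571, -2.549]
force: [-0.7, -0.3, -0.6]
grip_width: 0.0001
```

```bash
python3 -m pendant '[[1,0,0,0],[0,0,0,0]]';python3 -m pendant '[[1,0,0,0],[0,0,0,0]]';python3 -m pendant '[[1,0,0,0],[0,0,0,0]]'
```

```text
clock: 4.32
position: [0.4849, 0.2377, 0.0372]
tool_rot: [-2.09, 1.571, -2.462]
force: [0.2, 0.8, 0.3]
grip_width: -0.0001
clock: 4.58
position: [0.4849, 0.2377, 0.0363]
tool_rot: [0.682, 1.571, 0.309]
force: [-0.3, -0.1, 1.4]
grip_width: 0.0
clock: 4.82
position: [0.4849, 0.2377, 0.0353]
tool_rot: [0.071, 1.571, -0.302]
force: [-0.4, -0.2, 3.4]
grip_width: 0.0
```

```bash
python3 -m pendant '[[1,0,0,0],[0,0,0,0]]'; python3 - <<'E'
from workcell import grab_frame,bot
import cv2
f=grab_frame("side"); cv2.imwrite("pics/side3.png",cv2.resize(f["img"][140:220,190:290,::-1],None,fx=6,fy=6)); print(bot.observe()["force"])
E
python3 -m pendant '[[-5,0,0,0],[-20,0,0,0],[-25,0,0,0],[-10,0,0,0],[0,0,0,0]]'; python3 -c "
from h import *; go([.502,.080,.09])"
```

```text
clock: 5.08
position: [0.4849, 0.2377, 0.0343]
tool_rot: [0.677, 1.571, 0.304]
force: [-1.3, 0.0, 5.6]
grip_width: -0.0003
[-0.31506892 -0.4711537   5.08884091]
clock: 5.75
position: [0.4851, 0.2378, 0.0946]
tool_rot: [0.951, 1.57, 0.578]
force: [-0.8, -0.4, -0.9]
grip_width: 0.0001
t 5.75 pos [0.4851 0.2378 0.0946] F [-0.84 -0.44 -0.88] w 0.0001
delta tool mm [   4.5 -140.8   73.3]
[[0.001, 0.364, 0.931], [0.0, 0.931, -0.364], [-1.0, 0.001, 0.001]]
```

View pics/side3.png

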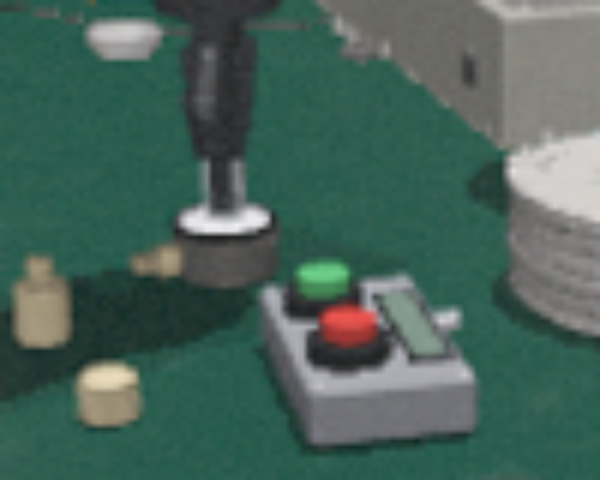

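The side view shows the tips resting on the glass, with about 5 N felt, and I've since lifted off. Next I'll go to the green button.

```bash
python3 -m pendant '[[0,-20,10,0],[0,-32,17,0],[0,-32,17,0],[0,-32,17,0],[2,-20,10,0],[8,-5,2,0],[8,0,0,0],[0,0,0,0],[0,0,0,0]]'; python3 - <<'E'
from h import *; go([.502,.080,.048])
from workcell import grab_frame
import pickle
f=grab_frame("side"); cv2.imwrite("pics/side4.png",cv2.resize(f["img"][140:220,190:290,::-1],None,fx=6,fy=6))
f=grab_frame("scene"); cv2.imwrite("pics/scene4.png",cv2.resize(f["img"][145:225,165:265,::-1],None,fx=6,fy=6))
f=grab_frame("wrist"); cv2.imwrite("pics/wrist4.png",f["img"][:,:,::-1])
E
```

```text
clock: 6.88
position: [0.5014, 0.0806, 0.0762]
tool_rot: [3.049, 1.571, 2.677]
force: [-0.0, 0.6, 0.5]
grip_width: -0.0002
t 6.875 pos [0.5014 0.0806 0.0762] F [-0.04  0.61  0.52] w -0.0002
delta tool mm [28.2 -0.4  0.8]
[[-0.0, 0.363, 0.932], [0.0, 0.932, -0.363], [-1.0, 0.0, -0.0]]
```

View pics/side4.png

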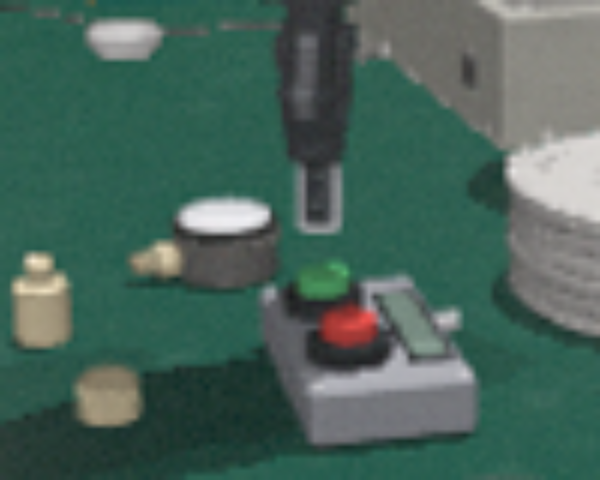

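View pics/scene4.png

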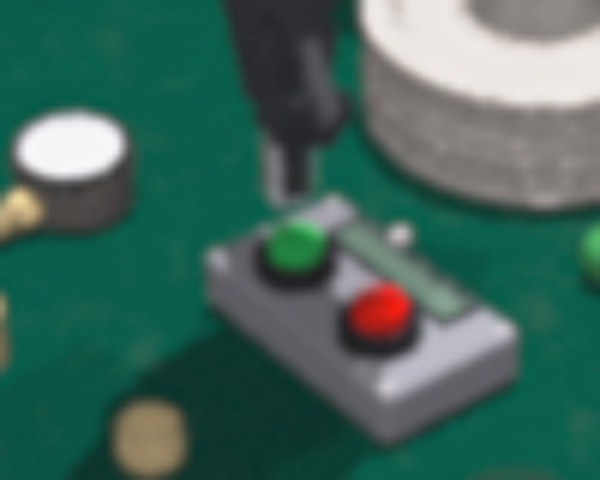

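View pics/wrist4.png

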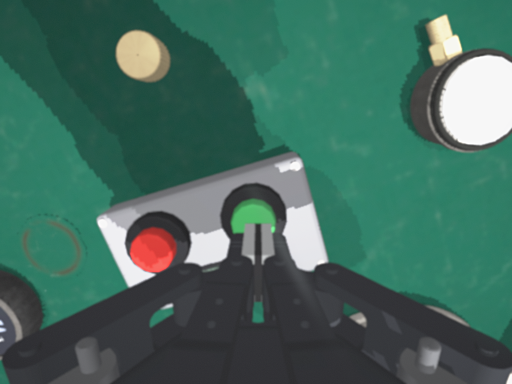

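The tips are aligned over the green button in all three views, and the red button is well clear. I'll come down gently.

```bash
python3 -m pendant '[[8,0,1,0],[8,0,0,0],[5,0,0,0],[2,0,0,0],[0,0,0,0]]'; python3 -m pendant '[[2,0,0,0],[0,0,0,0]]';python3 -m pendant '[[2,0,0,0],[0,0,0,0]]';python3 -m pendant '[[1,0,0,0],[0,0,0,0]]';python3 -m pendant '[[1,0,0,0],[0,0,0,0]]'
```

```text
clock: 7.65
position: [0.5022, 0.0793, 0.0532]
tool_rot: [-2.441, 1.57, -2.814]
force: [-1.1, -0.9, 1.5]
grip_width: 0.0002
clock: 7.9
position: [0.5025, 0.0794, 0.0513]
tool_rot: [0.394, 1.571, 0.021]
force: [-1.2, 0.1, 2.0]
grip_width: 0.0001
clock: 8.15
position: [0.5025, 0.0794, 0.0493]
tool_rot: [0.419, 1.571, 0.046]
force: [-0.8, -0.5, 3.9]
grip_width: 0.0003
clock: 8.4
position: [0.5025, 0.0794, 0.0483]
tool_rot: [0.297, 1.571, -0.076]
force: [-0.9, -0.4, 4.1]
grip_width: -0.0001
clock: 8.65
position: [0.5026, 0.0795, 0.0478]
tool_rot: [0.625, 1.57, 0.252]
force: [-4.8, -1.6, 16.5]
grip_width: -0.0002
```

```bash
python3 - <<'E'
from workcell import grab_frame,bot
import cv2
f=grab_frame("side"); cv2.imwrite("pics/side5.png",cv2.resize(f["img"][140:220,190:290,::-1],None,fx=6,fy=6)); s=bot.observe(); print(s["force"],s["position"])
E
python3 -m pendant '[[0,0,0,0],[0,0,0,0]]'
```

```text
[-4.3311631  -1.58256387 17.14558092] [0.50259692 0.07942036 0.0478278 ]
clock: 8.95
position: [0.5026, 0.0794, 0.0478]
tool_rot: [0.551, 1.57, 0.178]
force: [-3.9, -1.5, 17.6]
grip_width: 0.0002
```

View pics/side5.png

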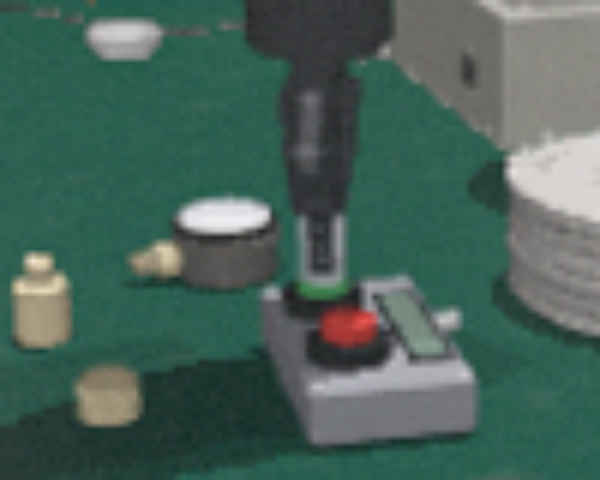

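The button is visibly lower, and the stiff stop at z = 0.0478 (17 N) fits 6 mm of travel from first contact. I'll release it straight up.

```bash
python3 -m pendant '[[-4,0,0,0],[-8,0,0,0],[-25,0,0,0],[-35,0,0,0],[-30,0,0,0],[-10,0,0,0],[0,0,0,0],[0,0,0,0]]'; python3 - <<'E'
from workcell import grab_frame,bot
import cv2,numpy as np
a=cv2.imread('pics/scene0.png')
f=grab_frame("scene"); cv2.imwrite("pics/scene6.png",np.hstack([cv2.resize(i[150:250,155:255],None,fx=4,fy=4) for i in (a,f["img"][:,:,::-1])]))
a=cv2.imread('pics/side0.png')
f=grab_frame("side"); cv2.imwrite("pics/side6.png",np.hstack([cv2.resize(i[150:250,185:285],None,fx=4,fy=4) for i in (a,f["img"][:,:,::-1])]));print(bot.observe()["force"])
E
```

```text
clock: 9.95
position: [0.5019, 0.0793, 0.1583]
tool_rot: [-2.523, 1.569, -2.896]
force: [0.0, 0.2, -0.7]
grip_width: 0.0
[ 0.24172221 -0.28412967  0.02397858]
```

View pics/scene6.png

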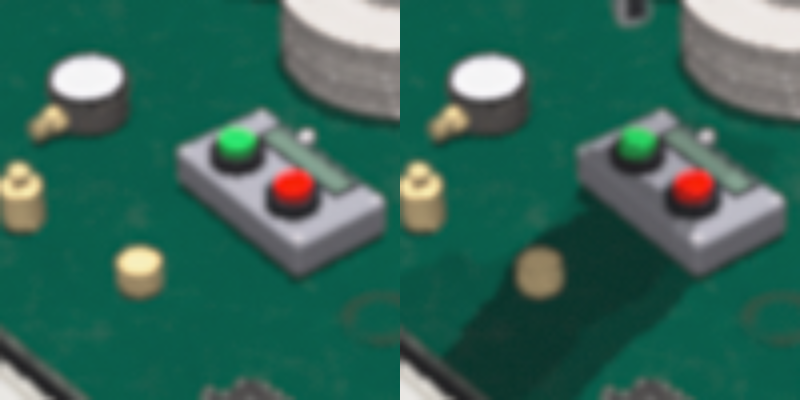

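View pics/side6.png

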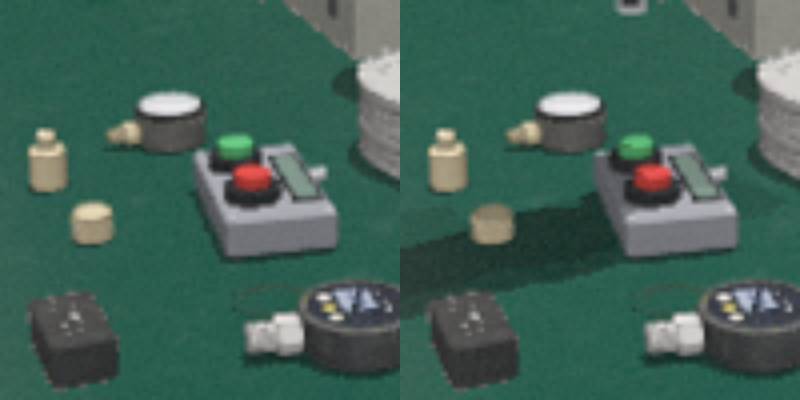

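Before (left) and after (right) match: the green button is up again and nothing has moved.

```bash
python3 -c "
from workcell import job_done
print(job_done())"
```

```text
the job is handed in; nothing more can be done
None
```

I touched the dial gauge's glass with the closed fingertips, then pressed the green button fully down and let it come up, and handed the job in at about 10 s on the clock.

- **Dial glass:** the touch peaked at about 5.6 N, and contact began at about z = 0.037 m, as expected for the glass.
- **Green button:** it met a firm stop at z = 0.0478 m with about 17 N. First contact was near z = 0.053 m, which fits its 6 mm travel. I can't read the joint itself, so "all the way down" rests on that stop and travel.
- **Last checks:** before-and-after pictures of the area I worked in show the green button up again. The dial, mass, cap nut, red button and what is visible of the digital gauge look unmoved. I did not compare the screwdriver, tape and caliper, but the arm never went near them. The arm was about 0.1 m above the logger with the force back to near zero.
- **Disagreement:** the three cameras' estimates of the dial's position differed by up to 12 mm. I went mainly by the wrist view, and the pictures confirmed the tips were on the glass.

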